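Size a centrifuge adapter ring on the bore cone and put it on its post

ROBOT

A 7-joint arm with a two-finger parallel gripper is mounted at the origin on the work surface. World frame = base frame: x ahead of the robot, y to its left, z up, the work surface at z = 0. Lengths are in mm, angles in rad, forces in N, time in s.
With the tool pointing down it reaches from about 425 to 825 mm from the base axis. Payload 3.6 kg.
Tool frame: the origin (TCP) lies on the centre line of the jaws, within the pads' length; the fingertips stand 11 mm ahead of it and the grasp point (between the pads) lies 8 mm behind it (manip.tip_extent is the distance from the TCP to the fingertips, in mm); z points along the fingers, y is the direction in which the jaws open and shut (so a half turn about z gives the same grasp; the last joint's range is limited). The gripper opens to 93 mm and grips with 3 to 60 N. Pads are 15 mm wide; open, the fingers measure 128 mm over their backs; the gripper's body (75 mm by 188 mm) begins 65 mm behind the grasp point.
Start: joints at [1.282, 0.615, -0.013, 1.423, 0.008, 1.103, -0.04], TCP at [168.246, -627.818, 229.64] pointing down, gripper open.
Joint ranges: [-3.12, 3.12], [-0.3, 2.06], [-1.34, 1.32], [0.26, 2.42], [-1.36, 4.5], [0.01, 1.98], [-2.84, 2.84]. Speed limits (rad/s): [2.79, 2.79, 3.14, 3.14, 3.14, 3.14, 3.14].

INTERFACE

Orientations are given as a unit quaternion [w, x, y, z].
In Python, from rig import manip, read_camera, find_in, cut_out, spot_point gives the robot as it stands. The module is installed in compiled form; this text tells all that it offers.
- The arm moves only by the tool send_rows, never from a script. Its argument "moves" is a list of rows, each a list of 7 numbers: the opening, from 0 (shut) to 1 (fully open), then the shift along the tool's x, y, z in cm, then the turn, a rotation vector about the tool's x, y, z in rad. A call has 1 to 20 rows; each row is the pose to reach, as a shift and turn from the pose commanded when the call began, along the tool's axes at that moment; what a row does not reach only later rows make up. A row lasts 1/10 s, in which the tool goes at most 50 mm and 8.59 degrees, less where a joint would pass 70% of its speed; a pose out of reach is approached as far as the arm can. A call with a gripper value outside its range is refused whole. The fingers move at their own pace and stop on an object; "squeeze" is the grip in N (left out, the last holds). Time passes only in rows, so rows that repeat a pose let the fingers close. It gives the time, the measured TCP pose, the force and the opening at its end, in the units of the state.
- manip.state(): the state, without advancing time (a new reading comes with each control period).
- read_camera(name): name is "side" or "top" or "wrist"; returns a dict with "color" (384x512x3 uint8, red, green, blue), "range_z" (384x512 float32, mm along the optical axis (not along the pixel's ray), 0 where there is no reading), "fx", "fy", "cx", "cy" (pixels), "R" (3x3) and "t" (3): a world point X has camera coordinates R X + t; the wrist camera has in their place "mount" (4x4, takes a point from camera to tool coordinates, whose origin is the TCP and whose axes are the flange's). Camera axes: x right, y down, z forward; pixel columns grow to the right and rows downward; lengths in mm; the calibration is good to about 2 mm. A picture is of the moment at which its call begins: read the wrist's pose just before it.
- manip.sign_off(): hands the job in, once; it reports no verdict.
Trained networks look in the newest picture that a camera, given by its name, has taken for a name from the list of things; names that differ only in an ending like _2 or _b are one class to them, and where a whole thing is asked for, a point or a joint stands for the part that bears it (a point fixed in the world has none). Each returns a list of dicts, best first, with "confidence" (0 to 1); they miss things now and then, are a little off and sometimes report something else, mostly with a low value. They report only what shows in the picture. A call takes as long as a camera call.
- find_in(camera, target): "bbox" ([left, top, right, bottom] in pixels, round what is visible of it).
- cut_out(camera, target): "mask" (384x512 bool, what is visible of it) and "bbox" ([left, top, right, bottom] in pixels, round what is visible of it).
- spot_point(camera, target): "location" ([column, row] in pixels: a listed point, or the origin of a listed thing).
The state is a dict: "time_s": time; "joint_pos": joint angles; "qd": joint speeds; "tau": joint torques, N m; "ee_pos": TCP position; "eef_rot": TCP orientation; "contact_force": force on the tool from outside, world axes, zero at the start; "ft_torque": the same for the moment, N m; "width": opening from 0.0 (shut) to 1.0 (fully open).
Only numpy, scipy, OpenCV 4.12 (cv2) and the standard library are available. Lean on these libraries where they do the work, as an engineer would, in place of code of your own. Each camera call takes 0.05 s, during which the arm holds its last target. There are 200 camera calls.

TASK

Gauge the adapter ring that lies on the glowing window of the light box: slide it level down over the upright steel sizing cone until it stops, centred and snug under a light push of about 5 N but never forced, and see at which of the three grooves its lower edge stopped. Then take it off and put it over the storage post for that size, flat on the foot, and let go: top groove (tightest bore) thinnest post, middle groove middle post, bottom groove thickest post. Leave the other two rings and the dish, pen and jar where they are.

Things in the scene. Friction and masses are not known exactly. Their poses are not given: they have to be found in the camera images.
- ring_a: one of three black hard-plastic centrifuge adapter rings, all 46 mm outside diameter, 18 mm high, about 35 g; straight bores of 22, 24.5 and 27 mm, one of each: the name does not tell which. Origin: centre of the underside, z up along the bore. At the start one ring lies on the light box's window (the one to gauge), the others on the steel margin behind.
- ring_b: one of three black hard-plastic centrifuge adapter rings, all 46 mm outside diameter, 18 mm high, about 35 g; straight bores of 22, 24.5 and 27 mm, one of each: the name does not tell which. Origin: centre of the underside, z up along the bore. At the start one ring lies on the light box's window (the one to gauge), the others on the steel margin behind.
- ring_c: one of three black hard-plastic centrifuge adapter rings, all 46 mm outside diameter, 18 mm high, about 35 g; straight bores of 22, 24.5 and 27 mm, one of each: the name does not tell which. Origin: centre of the underside, z up along the bore. At the start one ring lies on the light box's window (the one to gauge), the others on the steel margin behind.
- window (a point): middle of the glowing 130 x 150 mm window, level with the steel top of the light box (60 mm above the bench). The box, fixed, reaches 85 mm from here to its front (-x of this frame, towards the robot), 155 mm to its back and 130 mm to either side. The two waiting rings lie about 115 mm behind this point, 75 mm to either side.
- cone: the bore-sizing cone, fixed to the bench: foot 84 mm across and 14 mm thick, stem, and a steel cone narrowing evenly from 32 mm diameter at height 40 mm to 15 mm at 74 mm (rounded tip: 76 mm). Origin: centre of the foot's underside, z up. An off-centre ring catches on one side about 4 mm high per mm. All is rigid: pushing past the stop builds force at once; a push over 8 N spoils the ring.
- groove_top (a point): the top dark groove round the cone, on its axis, 60 mm above the cone's origin, where the cone is 22 mm across: the underside of a centred, level ring of 22 mm bore stops here, within about 1 mm.
- groove_mid (a point): the middle dark groove round the cone, on its axis, 55 mm above the cone's origin, where the cone is 24.5 mm across: the underside of a centred, level ring of 24.5 mm bore stops here, within about 1 mm.
- groove_low (a point): the bottom dark groove round the cone, on its axis, 50 mm above the cone's origin, where the cone is 27 mm across: the underside of a centred, level ring of 27 mm bore stops here, within about 1 mm.
- post_thin: the thinnest and lowest of three storage posts, fixed to the bench, their places mixed: an aluminium foot 72 mm across and 10 mm thick with an upright steel post of 14 mm diameter, 26 mm tall above the foot, its top edge tapered. Origin: centre of the foot's underside, z up. A ring put away lies flat on the foot, its underside 10 mm above this origin.
- post_mid: the middle one of three storage posts, fixed to the bench, their places mixed: an aluminium foot 72 mm across and 10 mm thick with an upright steel post of 17.5 mm diameter, 36 mm tall above the foot, its top edge tapered. Origin: centre of the foot's underside, z up. A ring put away lies flat on the foot, its underside 10 mm above this origin.
- post_thick: the thickest and tallest of three storage posts, fixed to the bench, their places mixed: an aluminium foot 72 mm across and 10 mm thick with an upright steel post of 21 mm diameter, 46 mm tall above the foot, its top edge tapered. Origin: centre of the foot's underside, z up. A ring put away lies flat on the foot, its underside 10 mm above this origin.
- dish: bystander: a closed culture dish, 91 mm across and 16 mm high, loose on the bench. Origin: centre of its underside.
- pen: bystander: a green marker pen 135 mm long, 12 mm thick, lying loose on the bench along its own x. Origin: under its middle.
- jar: bystander: a small amber glass jar, 48 mm across and 65 mm high, loose on the bench. Origin: centre of its underside.

How it is judged (in metres and radians):
On the way:
1. a ring is seated on the cone at its own groove, level and centred, under a light push (((z of ring_a in the frame of cone between 0.0575 and 0.0615 m and horizontal distance between ring_a and cone below 0.001 m and angle between ring_a's own z axis and vertical below 0.07 rad and contact force between ring_a and cone above 4 N) or (z of ring_b in the frame of cone between 0.0525 and 0.0565 m and horizontal distance between ring_b and cone below 0.001 m and angle between ring_b's own z axis and vertical below 0.07 rad and contact force between ring_b and cone above 4 N) or (z of ring_c in the frame of cone between 0.0475 and 0.0515 m and horizontal distance between ring_c and cone below 0.001 m and angle between ring_c's own z axis and vertical below 0.07 rad and contact force between ring_c and cone above 4 N))), for 0.3 s.
At the end, for the whole second after the job is handed in: The ring from the window lies flat (within 5 degrees) and at rest on the foot of the post for its size, around that post (axis within 9 mm, underside within 3 mm of the foot), let go; the other two rings are within 15 mm of where they lay on the light box (((horizontal distance between ring_a and post_thin below 0.009 m and z of ring_a in the frame of post_thin below 0.013 m and angle between ring_a's own z axis and vertical below 0.08 rad and linear speed of ring_a below 0.02 m/s and distance of each of ring_b, ring_c from where it was at the start of the episode below 0.015 m and horizontal distance between each of ring_b, ring_c and window above 0.07 m) or (horizontal distance between ring_b and post_mid below 0.009 m and z of ring_b in the frame of post_mid below 0.013 m and angle between ring_b's own z axis and vertical below 0.08 rad and linear speed of ring_b below 0.02 m/s and distance of each of ring_a, ring_c from where it was at the start of the episode below 0.015 m and horizontal distance between each of ring_a, ring_c and window above 0.07 m) or (horizontal distance between ring_c and post_thick below 0.009 m and z of ring_c in the frame of post_thick below 0.013 m and angle between ring_c's own z axis and vertical below 0.08 rad and linear speed of ring_c below 0.02 m/s and distance of each of ring_a, ring_b from where it was at the start of the episode below 0.015 m and horizontal distance between each of ring_a, ring_b and window above 0.07 m))); the robot touches nothing.
It fails at once if a ring is forced onto the cone with a contact force of more than 20 N (a push of some 8 to 13 N) (contact force between any of ring_a, ring_b, ring_c and cone above 20 N).
It fails at once if the dish, pen or jar is moved by more than 20 mm (distance of any of dish, pen, jar from where it was at the start of the episode above 0.02 m).
It also fails if it takes over 51 s, if anything falls off the work surface, if the arm or the gripper's body presses on something with over 40 N, if the wrist force passes 120 N, or if a joint passes its speed limit or range.

## Working session

There is one attempt and no reset: what is moved stays moved. The work goes in short steps, Python scripts to look and compute and a tool call to move; the robot and the scene stay as the last step left them, time stands still between calls to the robot, and variables do not carry over. Pictures are saved under pics/ and viewed, about 8 in all and at most 12, crops included, and the job is handed in when it is done.

Besides the shell and the picture viewer there is one more tool, called after ">>>" in YAML: its name, and indented under it one key for each argument. send_rows: Moves the arm, as the interface text tells. Its arguments: {"type":"object","properties":{"moves":{"type":"array"},"squeeze":{"type":"number"}},"required":["moves"]}

```bash
mkdir -p pics; cat > h.py <<'E'
import numpy as np, cv2
from rig import manip, read_camera, find_in, cut_out, spot_point
from scipy.spatial.transform import Rotation as Ro
def rot(q): return Ro.from_quat([q[1],q[2],q[3],q[0]]).as_matrix()
def pose(s=None):
    s=s or manip.state(); return rot(s['eef_rot']),np.array(s['ee_pos'])
def toworld(c,P,pz=None):  # cam->world
    P=np.asarray(P,float)
    if 'mount' in c:
        M=np.array(c['mount']);R,p=pz;return (P@M[:3,:3].T+M[:3,3])@R.T+p
    return (P-np.array(c['t']))@np.array(c['R'])
def cloud(c,pz=None):
    z=c['range_z'];v,u=np.mgrid[:z.shape[0],:z.shape[1]]
    P=np.dstack([(u-c['cx'])/c['fx']*z,(v-c['cy'])/c['fy']*z,z])
    W=toworld(c,P.reshape(-1,3),pz).reshape(P.shape);W[z==0]=np.nan;return W
def onplane(c,uv,h,pz=None):
    d=np.array([(uv[0]-c['cx'])/c['fx'],(uv[1]-c['cy'])/c['fy'],1.])
    o=toworld(c,[0,0,0],pz);e=toworld(c,d,pz)-o
    return o+e*(h-o[2])/e[2]
def save(c,n): cv2.imwrite('pics/'+n,c['color'][:,:,::-1])
E
python3 - <<'E'
from h import *
s=manip.state();print(s);print(manip.tip_extent)
for n in ['top','side']:
    c=read_camera(n);save(c,n+'0.png');W=cloud(c)
    print(n,'campos',toworld(c,[0,0,0]).round(),c['fx'])
    for t in ['ring_a','window','cone','groove_top','groove_low','post_thin','post_mid','post_thick','dish','pen','jar']:
        for r in spot_point(n,t)[:4]:
            u,v=r['location'];print(t,round(r['confidence'],2),np.round([u,v]),W[int(min(v,383)),int(min(u,511))].round())
E
python3 -c "
import cv2,numpy as np
a=[cv2.imread(f'pics/{n}0.png') for n in ('top','side')]
cv2.imwrite('pics/both.png',cv2.resize(np.hstack(a),(800,300)))"
```

```text
{'time_s': 0.0, 'joint_pos': array([ 1.2825455 ,  0.61591227, -0.01260178,  1.42490165,  0.00810833,
        1.10338733, -0.04038099]), 'qd': array([-8.16507396e-05, -7.69948597e-04,  1.40768879e-03, -5.06592898e-04,
       -1.05703587e-03, -5.17687905e-04, -9.37619277e-04]), 'tau': array([-7.17693420e-04, -4.58948350e+01,  2.09101522e-01, -1.65751022e+01,
       -6.10270654e-02,  2.03117175e-02,  2.11350521e-04]), 'ee_pos': array([ 168.00281929, -627.12065733,  228.4847832 ]), 'eef_rot': array([-1.26445597e-03,  9.91442169e-01,  1.30540377e-01, -1.92999178e-04]), 'contact_force': array([-1.11142672,  0.42528512,  0.36787717]), 'ft_torque': array([ 0.0088143 , -0.00442873, -0.03949699]), 'width': 0.9994918119147245}
11.0
top campos [ 460.   32. 1129.] 460.983798800904
ring_a 0.78 [ 99. 203.] [590. 381.  58.]
ring_a 0.59 [151. 250.] [477. 257.  58.]
ring_a 0.5 [166. 197.] [601. 223.  62.]
window 0.95 [143. 253.] [470. 271.  76.]
cone 0.78 [292. 240.] [493. -67.  69.]
groove_top 0.68 [298. 245.] [482. -81.  66.]
groove_low 0.62 [294. 241.] [491. -71.  73.]
groove_low 0.24 [339. 142.] [
[... 505 characters left out ...]
.] [585. 370.  59.]
ring_a 0.71 [274. 310.] [471. 260.  60.]
window 0.87 [272. 317.] [472. 281.  68.]
window 0.39 [302. 188.] [490. -67.  67.]
cone 0.68 [304. 202.] [482. -63.  19.]
groove_top 0.86 [309. 187.] [ 481. -136.   -1.]
groove_low 0.9 [307. 189.] [480. -68.  62.]
post_thin 0.87 [330. 171.] [ 439. -204.    5.]
post_mid 0.66 [287. 148.] [ 570. -243.   18.]
post_mid 0.47 [328. 170.] [ 445. -205.   10.]
post_mid 0.28 [225. 154.] [ 724. -170.   20.]
post_thick 0.7 [324. 133.] [ 484. -349.   11.]
dish 0.84 [190. 222.] [730.  68.  12.]
dish 0.31 [272. 319.] [470. 281.  59.]
pen 0.71 [232. 190.] [667. -65.   7.]
jar 0.86 [226. 155.] [ 720. -174.   14.]
jar 0.68 [222. 279.] [588. 235.  76.]
```

View pics/top0.png

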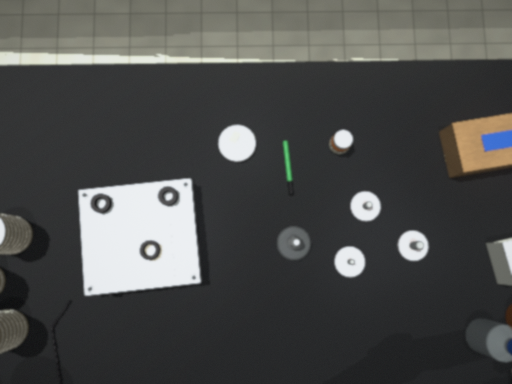

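View pics/side0.png

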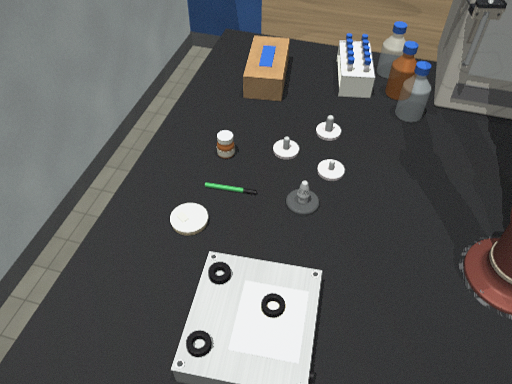

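The top view shows the box on the left with the window ring at (150,250), the waiting rings at (102,203) and (169,196), the cone at (293,242), and the posts at (350,261), (365,206) and (413,245). The side view agrees. Next I'll refine the positions.

```bash
python3 - <<'E'
from h import *
for n in ['top','side']:
    c=read_camera(n)
    for t,h in [('ring_a',69),('cone',7),('post_thin',8),('post_mid',8),('post_thick',8)]:
        for r in cut_out(n,t)[:3]:
            m=r['mask'].astype(np.uint8);cn=max(cv2.findContours(m,0,2)[0],key=cv2.contourArea)
            (x,y),_=cv2.minEnclosingCircle(cn)
            e=cv2.fitEllipse(cn)
            print(n,t,round(r['confidence'],2),np.round(e[0],1),np.round(e[1],1),onplane(c,e[0],h).round(1),'O',onplane(c,spot_point(n,t)[0]['location'],0).round(1))
c=read_camera('wrist');print(np.array(c['mount']).round(3).tolist(),c['fx'])
R,p=pose();print(R.round(3))
E
```

```text
top ring_a 0.75 [149.2 250. ] [20.2 21.7] [476.6 258.9  69. ] O [605.2 231.3   0. ]
top ring_a 0.61 [100.5 202.6] [19.1 21.7] [586.9 371.8  69. ] O [605.2 231.3   0. ]
top ring_a 0.54 [167.7 195.7] [20.  21.4] [600.4 217.8  69. ] O [605.2 231.3   0. ]
top cone 0.65 [292.9 242.5] [33.  34.9] [489.2 -74.7   7. ] O [492.  -77.7   0. ]
top post_thin 0.94 [348.7 261.1] [29.  30.3] [ 442.  -208.2    8. ] O [ 440.8 -198.9    0. ]
top post_mid 0.94 [364.6 205.9] [28.2 29.3] [ 575.1 -253.6    8. ] O [ 568.4 -250.5    0. ]
top post_thick 0.88 [411.7 245.1] [28.5 31.1] [ 477.6 -363.6    8. ] O [ 476.4 -367.2    0. ]
top post_thick 0.2 [293.  242.8] [32.9 34.8] [488.5 -75.    8. ] O [ 476.4 -367.2    0. ]
side ring_a 0.94 [198.1 344. ] [25.2 27.8] [584.4 372.6  69. ] O [613.1 187.1   0. ]
side ring_a 0.67 [219.2 273.1] [22.7 23. ] [598.1 218.7  69. ] O [613.1 187.1   0. ]
side ring_a 0.57 [272.8 305.5] [23.6 24.6] [474.6 258.4  69. ] O [613.1 187.1   0. ]
side cone 0.57 [301.8 200.4] [29.7 33.7] [487.9 -78.4   7. ] O [481.4 -75.3  -0. ]
side post_thin 0.74 [330.1 170.4] [21.  26.4] [ 439.3 -203.2    8. ] O [ 445.1 -205.     0. ]Traceback (most recent call last):
  File "<stdin>", line 9, in <module>
IndexError: list index out of range
```

>>> send_rows:
  moves:
    - [1,45.2,-45,0,0,0,-1.309]
    - [1,45.2,-45,0,0,0,-1.309]
    - [1,45.2,-45,0,0,0,-1.309]
    - [1,45.2,-45,0,0,0,-1.309]
    - [1,45.2,-45,0,0,0,-1.309]
    - [1,45.2,-45,0,0,0,-1.309]
    - [1,45.2,-45,0,0,0,-1.309]
    - [1,45.2,-45,0,0,0,-1.309]
    - [1,45.2,-45,0,0,0,-1.309]
    - [1,45.2,-45,0,0,0,-1.309]
    - [1,45.2,-45,0,0,0,-1.309]
    - [1,45.2,-45,0,0,0,-1.309]
    - [1,45.2,-45,0,0,0,-1.309]
    - [1,45.2,-45,0,0,0,-1.309]
    - [1,45.2,-45,0,0,0,-1.309]
    - [1,45.2,-45,0,0,0,-1.309]
    - [1,45.2,-45,0,0,0,-1.309]

```text
time_s: 4.15
ee_pos: [487.7, -78.1, 229.6]
eef_rot: [0.0, 0.708, 0.706, -0.001]
contact_force: [-1.0, 0.3, 0.0]
width: 1.004
```

```bash
python3 - <<'E'
from h import *
s=manip.state();pz=pose(s);print(s['time_s'],pz[0].round(3).tolist(),pz[1].round(1),s['contact_force'].round(2))
c=read_camera('wrist');save(c,'w1.png')
print(np.array(c['mount']).round(3).tolist(),c['fx'])
for t in ['cone','post_thin','groove_top']:
    for r in find_in('wrist',t)[:2]+spot_point('wrist',t)[:1]: print(t,r)
E
```

```text
4.15 [[0.003, 1.0, -0.001], [1.0, -0.003, -0.001], [-0.001, -0.001, -1.0]] [487.7 -78.1 229.6] [-1.03  0.3   0.02]
[[0.002, -0.966, -0.259, 70.898], [1.0, 0.002, 0.001, -0.889], [-0.0, -0.259, 0.966, -154.84], [0.0, 0.0, 0.0, 1.0]] 339.88468983009767
cone {'bbox': [220.5, 123.9, 291.8, 196.5], 'confidence': 0.57}
cone {'location': [258.8, 158.9], 'confidence': 0.83}
post_thin {'bbox': [187.6, 239.5, 252.2, 282.3], 'confidence': 0.86}
post_thin {'location': [218.2, 263.0], 'confidence': 0.89}
groove_top {'bbox': [219.3, 124.1, 294.8, 195.2], 'confidence': 0.78}
groove_top {'location': [256.6, 169.2], 'confidence': 0.82}
```

View pics/w1.png

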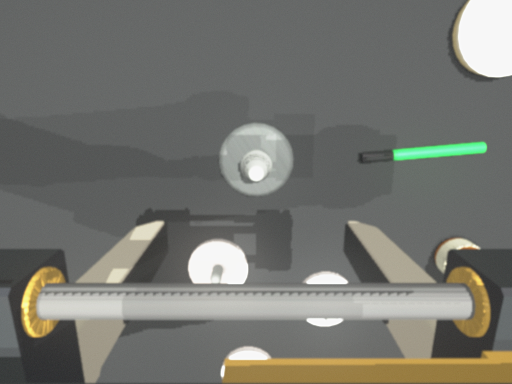

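The wrist view shows the cone foot around (256,160) with its tip at about (256,172), post_thin's foot at (218,266), and the tall fingers on both sides.

```bash
cat >> h.py <<'E'
def ell(n,t,c,h,pz,k=0):
    r=cut_out(n,t)
    if not r: return None
    m=r[k]['mask'].astype(np.uint8);cn=max(cv2.findContours(m,0,2)[0],key=cv2.contourArea)
    # fit circle in plane h to contour back-projected
    P=np.array([onplane(c,q[0],h,pz)[:2] for q in cn])
    for _ in range(4):
        A=np.c_[2*P,np.ones(len(P))];x=np.linalg.lstsq(A,(P**2).sum(1),rcond=None)[0]
        rad=np.sqrt(x[2]+x[:2]@x[:2]);e=np.abs(np.hypot(*(P-x[:2]).T)-rad);P=P[e<=max(np.percentile(e,90),1)]
    return round(r[k]['confidence'],2),x[:2].round(1),round(rad,1)
E
python3 - <<'E'
from h import *
pz=pose();c=read_camera('wrist')
print('cone',ell('wrist','cone',c,14,pz));print('thin',ell('wrist','post_thin',c,10,pz))
W=cloud(c,pz)
# cone points by height band from depth
m=(np.hypot(W[...,0]-488,W[...,1]+76)<25)
for a,b in [(68,80),(55,65),(40,50)]:
    q=W[m&(W[...,2]>a)&(W[...,2]<b)];print(a,b,len(q),np.median(q,0).round(1) if len(q) else '')
d=W[(np.hypot(W[...,0]-488,W[...,1]+76)<60)&(W[...,2]>8)&(W[...,2]<18)];print('foot depth',len(d),np.median(d,0).round(1),(d.max(0)+d.min(0))/2,d.max(0)-d.min(0))
g=cv2.cvtColor(c['color'],cv2.COLOR_RGB2GRAY)
b=(g[150:185,240:275]>215).astype(np.uint8);mm=cv2.moments(b,True);u,v=240+mm['m10']/mm['m00'],150+mm['m01']/mm['m00'];print('tip',u,v,onplane(c,(u,v),76,pz).round(1))
E
```

```text
cone (0.77, array([487.5, -75.9]), np.float64(40.3))
thin (0.7, array([ 441.1, -207.3]), np.float64(34.5))
68 80 277 [487.3 -75.6  74.9]
55 65 168 [487.3 -70.1  60.2]
40 50 176 [487.2 -67.3  44.7]
foot depth 3504 [487.2 -70.5  13.6] [487.20933612 -76.9460917   12.56650138] [83.12841783 81.99636629  8.86402371]
tip 257.352534562212 167.7811059907834 [489.4 -69.7  76. ]
```

>>> send_rows:
  moves:
    - [1,34.0,-1,0,0,0,0]
    - [1,27,-1,0,0,0,0]
    - [1,27,-1,0,0,0,0]
    - [1,27,-1,0,0,0,0]
    - [1,27,-1,0,0,0,0]
    - [1,27,-1,0,0,0,0]
    - [1,27,-1,0,0,0,0]
    - [1,27,-1,0,0,0,0]

```text
time_s: 5.45
ee_pos: [478.4, 193.1, 229.5]
eef_rot: [0.0, 0.707, 0.707, -0.001]
contact_force: [-0.2, -0.5, -0.1]
width: 1.001
```

```bash
python3 - <<'E'
from h import *
s=manip.state();pz=pose(s);print(s['time_s'],pz[1].round(1),s['contact_force'].round(2))
c=read_camera('wrist');save(c,'w2.png')
print([ (r['confidence'],np.round(r['bbox'])) for r in find_in('wrist','ring_a')])
for k in range(len(cut_out('wrist','ring_a'))): print('ring',ell('wrist','ring_a',c,76,pz,k))
E
```

```text
5.45 [478.4 193.1 229.5] [-0.16 -0.49 -0.07]
[(0.78, array([360., 121., 412., 176.])), (0.67, array([228.,  77., 280., 131.]))]
ring (0.92, array([597.2, 218. ]), np.float64(24.0))
ring (0.71, array([475.7, 256.5]), np.float64(22.3))
```

View pics/w2.png

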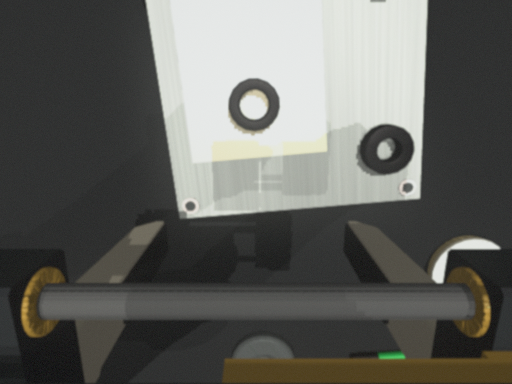

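The ring to gauge is at (254,104), matching the earlier fixes of about (476,257.5). Descending to grasp it.

>>> send_rows:
  moves:
    - [1,6.4,-0.24,0,0,0,0]
    - [1,6.4,-0.24,0,0,0,0]
    - [1,6.4,-0.24,5,0,0,0]
    - [1,6.4,-0.24,9,0,0,0]
    - [1,6.4,-0.24,12,0,0,0]
    - [1,6.4,-0.24,14,0,0,0]
    - [1,6.4,-0.24,15,0,0,0]
    - [1,6.4,-0.24,15.5,0,0,0]
    - [1,6.4,-0.24,15.5,0,0,0]
    - [1,6.4,-0.24,15.5,0,0,0]

```text
time_s: 6.7
ee_pos: [476.7, 258.3, 75.8]
eef_rot: [0.0, 0.707, 0.707, 0.001]
contact_force: [0.6, -0.1, -0.3]
width: 1.005
```

```bash
python3 - <<'E'
from h import *
s=manip.state();pz=pose(s);print(s['time_s'],pz[1].round(1),s['contact_force'].round(2))
c=read_camera('wrist');save(c,'w3.png')
for k in range(len(cut_out('wrist','ring_a'))): print('ring',ell('wrist','ring_a',c,78,pz,k))
E
```

```text
6.7 [476.7 258.3  75.8] [ 0.6  -0.1  -0.33]
ring (0.97, array([476.1, 260. ]), np.float64(23.0))
ring (0.73, array([567.4, 357.2]), np.float64(9.9))
```

View pics/w3.png

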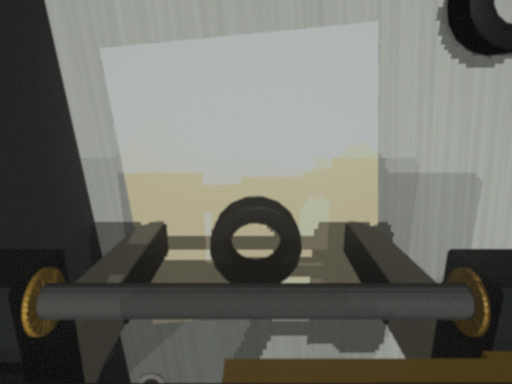

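The ring sits between the fingers, centred laterally at about (255,242). I'll lower slightly, shift 1 mm, close, and lift.

>>> send_rows:
  moves:
    - [1,0.1,0,0.15,0,0,0]
    - [0.4,0.1,0,0.15,0,0,0]
    - [0.4,0.1,0,0.15,0,0,0]
    - [0.4,0.1,0,0.15,0,0,0]
    - [0.4,0.1,0,0.15,0,0,0]
    - [0.4,0.1,0,0.15,0,0,0]
    - [0.4,0.1,0,0.15,0,0,0]
    - [0.4,0.1,0,0.15,0,0,0]
    - [0.4,0.1,0,0.15,0,0,0]
  squeeze: 15

```text
time_s: 7.8
ee_pos: [475.9, 258.9, 73.2]
eef_rot: [-0.0, 0.707, 0.707, 0.0]
contact_force: [-0.0, 0.2, 0.1]
width: 0.48
```

```bash
python3 - <<'E'
from h import *
s=manip.state();pz=pose(s);print(s['time_s'],pz[1].round(1),s['contact_force'].round(2),s['width']*93)
c=read_camera('wrist');save(c,'w4.png')
for k in range(len(cut_out('wrist','ring_a'))): print('ring',ell('wrist','ring_a',c,78,pz,k))
# bore: bright hole inside ring
m=cut_out('wrist','ring_a')[0]['mask'].astype(np.uint8)
cs,h=cv2.findContours(m,cv2.RETR_CCOMP,cv2.CHAIN_APPROX_NONE)
for q,hh in zip(cs,h[0]): print(len(q),cv2.contourArea(q),hh[3],cv2.boundingRect(q))
E
```

```text
7.8 [475.9 258.9  73.2] [-0.04  0.25  0.15] 44.661214536675175
ring (0.64, array([474.7, 260. ]), np.float64(23.1))
ring (0.62, array([567.1, 357.2]), np.float64(10.1))
ring (0.58, array([597.2, 242.4]), np.float64(3.7))
265 6299.5 -1 (210, 199, 92, 84)
120 1398.0 0 (230, 226, 52, 38)
```

>>> send_rows:
  moves:
    - [0.4,0,0,-3,0,0,0]
    - [0.4,0,0,-7,0,0,0]
    - [0.4,-3,0,-9,0,0,0]
    - [0.4,-8,0.5,-9,0,0,0]
    - [0.4,-13,0.8,-9,0,0,0]
    - [0.4,-18,1.2,-9,0,0,0]
    - [0.4,-23,1.2,-9,0,0,0]
    - [0.4,-28,1.2,-9,0,0,0]
    - [0.4,-32,1.2,-9,0,0,0]
    - [0.4,-33.4,1.2,-9,0,0,0]
    - [0.4,-33.4,1.2,-7,0,0,0]
    - [0.4,-33.4,1.2,-5,0,0,0]
    - [0.4,-33.4,1.2,-3.5,0,0,0]
    - [0.4,-33.4,1.2,-3,0,0,0]
    - [0.4,-33.4,1.2,-3,0,0,0]
    - [0.4,-33.4,1.2,-3,0,0,0]
    - [0.4,-33.4,1.2,-3,0,0,0]

```text
time_s: 9.8
ee_pos: [488.6, -74.9, 104.0]
eef_rot: [0.001, 0.707, 0.707, 0.001]
contact_force: [-0.2, -0.1, -0.9]
width: 0.476
```

```bash
python3 - <<'E'
from h import *
S=[];
for i in range(6):
    s=manip.state();S.append(np.r_[s['ee_pos'],s['contact_force']]);
    if i<5:c=read_camera('wrist')
S=np.array(S);print(s['time_s'],S.mean(0).round(2),S.std(0).round(2),s['width']*93)
save(c,'w5.png');R=pose()[0];print(R.round(4).tolist());p=S.mean(0)[:3];pz=(R,p)
print('ring',ell('wrist','ring_a',c,p[2]+4.8,pz))
print('cone',ell('wrist','cone',c,14,pz))
for t in ['cone','groove_top']:
  for r in spot_point('wrist',t)[:1]: print(t,r)
E
```

```text
10.05 [ 4.8838e+02 -7.5080e+01  1.0379e+02  6.0000e-02 -1.0000e-01 -4.5000e-01] [0.17 0.12 0.17 0.3  0.22 0.5 ] 44.69351644764574
[[0.0001, 1.0, 0.0007], [1.0, -0.0001, -0.0001], [-0.0001, 0.0007, -1.0]]
ring (0.63, array([487.5, -73.9]), np.float64(23.3))
cone (0.62, array([487.5, -74.6]), np.float64(40.2))
cone {'location': [256.7, 191.8], 'confidence': 0.63}
groove_top {'location': [252.9, 215.0], 'confidence': 0.88}
```

View pics/w5.png

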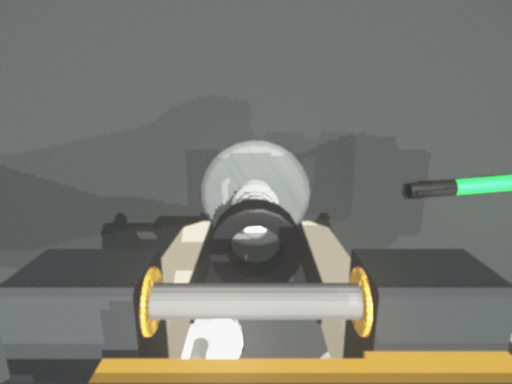

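The view shows the ring at (256,245), held in front of the cone, with the tip visible through the bore at (256,226). The foot centre is at about (256,190). I'll lower to just above the expected contact height with a softer grip.

```bash
python3 - <<'E'
from h import *
from scipy.optimize import least_squares
R=pose()[0];pz=(R,np.array([488.3,-75.1,103.7]))
c=read_camera('wrist')
m=cut_out('wrist','cone')[0]['mask'].astype(np.uint8);cn=max(cv2.findContours(m,0,1)[0],key=cv2.contourArea)[:,0]
cn=cn[cn[:,1]<192]
for h in (0,7,14):
    P=np.array([onplane(c,q,h,pz)[:2] for q in cn])
    f=least_squares(lambda x:np.hypot(*(P-x).T)-42,[488,-75],loss='soft_l1');print(h,f.x.round(2),f.cost.round(2),len(P))
E
```

```text
0 [487.47 -77.88] 13.07 150
7 [487.45 -77.3 ] 8.96 150
14 [487.47 -76.71] 31.49 150
```

>>> send_rows:
  moves:
    - [0.4,0,0,0.5,0,0,0]
    - [0.4,0,0,1.0,0,0,0]
    - [0.4,0,0,1.5,0,0,0]
    - [0.4,0,0,1.9,0,0,0]
    - [0.4,0,0,2.2,0,0,0]
    - [0.4,0,0,2.2,0,0,0]
    - [0.4,0,0,2.2,0,0,0]
  squeeze: 7

```text
time_s: 11.05
ee_pos: [488.0, -75.1, 81.1]
eef_rot: [-0.0, 0.707, 0.707, 0.0]
contact_force: [-0.8, 0.3, -0.1]
width: 0.479
```

```bash
cat > m.py <<'E'
from h import *
import sys
def meas(n=4):
    S=[]
    for i in range(n):
        s=manip.state();S.append(np.r_[s['ee_pos'],s['contact_force'],s['ft_torque']*100])
        if i<n-1:read_camera('wrist')
    S=np.array(S);print('t',s['time_s'],'p',S.mean(0)[:3].round(2),'F',S.mean(0)[3:6].round(2),'sd',S.std(0)[3:6].round(2),'T Ncm',S.mean(0)[6:].round(1),'w',round(s['width']*93,1))
if __name__=='__main__': meas()
E
python3 m.py
```

```text
t 11.2 p [488.08 -75.12  81.28] F [-0.18 -0.53 -0.32] sd [0.45 0.54 0.22] T Ncm [ -4.4 -10.   -2.3] w 45.2
```

>>> send_rows:
  moves:
    - [0.4,0,0,0.2,0,0,0]
    - [0.4,0,0,0.4,0,0,0]
    - [0.4,0,0,0.4,0,0,0]

```text
time_s: 11.5
ee_pos: [487.7, -75.2, 76.9]
eef_rot: [-0.0, 0.707, 0.707, -0.0]
contact_force: [-0.4, -0.3, 0.0]
width: 0.483
```

```bash
python3 m.py
```

```text
t 11.65 p [487.83 -75.15  77.04] F [-0.   -0.14 -0.32] sd [0.29 0.29 0.34] T Ncm [ -6.5 -10.1  -2.5] w 44.5
```

>>> send_rows:
  moves:
    - [0.4,0,0,0.1,0,0,0]
    - [0.4,0,0,0.2,0,0,0]
    - [0.4,0,0,0.2,0,0,0]

```text
time_s: 11.95
ee_pos: [487.9, -75.1, 75.1]
eef_rot: [-0.0, 0.707, 0.707, -0.0]
contact_force: [0.2, 0.8, -0.8]
width: 0.484
```

```bash
python3 m.py
```

```text
t 12.1 p [487.91 -75.14  75.13] F [-0.18 -0.24 -0.34] sd [0.59 0.61 0.52] T Ncm [-4.9 -7.2 -0.1] w 44.5
```

>>> send_rows:
  moves:
    - [0.4,0,0,0.1,0,0,0]
    - [0.4,0,0,0.18,0,0,0]
    - [0.4,0,0,0.18,0,0,0]

```text
time_s: 12.4
ee_pos: [487.9, -75.2, 73.3]
eef_rot: [-0.0, 0.707, 0.707, -0.0]
contact_force: [0.3, 0.6, 0.1]
width: 0.483
```

```bash
python3 m.py
```

```text
t 12.55 p [487.92 -75.15  73.33] F [ 0.1   0.24 -0.58] sd [0.16 0.22 0.45] T Ncm [-6.1 -6.9  0.3] w 44.9
```

>>> send_rows:
  moves:
    - [0.4,0,0,0.05,0,0,0]
    - [0.4,0,0,0.1,0,0,0]
    - [0.4,0,0,0.15,0,0,0]
    - [0.4,0,0,0.15,0,0,0]

```text
time_s: 12.95
ee_pos: [487.9, -75.1, 71.8]
eef_rot: [-0.0, 0.707, 0.707, -0.0]
contact_force: [0.2, 0.5, 0.2]
width: 0.485
```

```bash
python3 m.py
```

```text
t 13.1 p [487.94 -75.14  71.85] F [ 0.14 -0.08 -0.27] sd [0.39 0.52 0.39] T Ncm [ -4.4 -10.2  -1.5] w 45.1
```

>>> send_rows:
  moves:
    - [0.4,0,0,0.05,0,0,0]
    - [0.4,0,0,0.1,0,0,0]
    - [0.4,0,0,0.15,0,0,0]
    - [0.4,0,0,0.15,0,0,0]

```text
time_s: 13.5
ee_pos: [487.9, -75.1, 70.3]
eef_rot: [-0.0, 0.707, 0.707, -0.0]
contact_force: [0.0, -0.9, 0.2]
width: 0.484
```

```bash
python3 m.py
```

```text
t 13.65 p [487.93 -75.14  70.34] F [ 0.06  0.06 -0.01] sd [0.45 0.61 0.35] T Ncm [-2.8 -9.3  0. ] w 44.9
```

>>> send_rows:
  moves:
    - [0.4,0,0,0.05,0,0,0]
    - [0.4,0,0,0.1,0,0,0]
    - [0.4,0,0,0.12,0,0,0]
    - [0.4,0,0,0.12,0,0,0]

```text
time_s: 14.05
ee_pos: [487.9, -75.1, 69.1]
eef_rot: [-0.0, 0.707, 0.707, -0.0]
contact_force: [-0.3, 0.6, 0.0]
width: 0.479
```

```bash
python3 m.py
```

```text
t 14.2 p [487.95 -75.13  69.16] F [ 0.12  0.26 -0.06] sd [0.34 0.47 0.36] T Ncm [-4.9 -7.3  1.3] w 44.6
```

>>> send_rows:
  moves:
    - [0.4,0,0,0.05,0,0,0]
    - [0.4,0,0,0.1,0,0,0]
    - [0.4,0,0,0.1,0,0,0]

```text
time_s: 14.5
ee_pos: [487.9, -75.1, 68.1]
eef_rot: [-0.0, 0.707, 0.707, 0.0]
contact_force: [-0.6, -0.2, -0.3]
width: 0.478
```

```bash
python3 m.py
```

```text
t 14.65 p [487.93 -75.13  68.14] F [-0.07  0.2  -0.32] sd [0.46 0.25 0.09] T Ncm [-3.6 -9.6 -1.2] w 44.8
```

>>> send_rows:
  moves:
    - [0.4,0,0,0.05,0,0,0]
    - [0.4,0,0,0.1,0,0,0]
    - [0.4,0,0,0.1,0,0,0]

```text
time_s: 14.95
ee_pos: [487.9, -75.1, 67.1]
eef_rot: [-0.0, 0.707, 0.707, -0.0]
contact_force: [0.4, -0.2, 0.0]
width: 0.484
```

```bash
python3 m.py
```

```text
t 15.1 p [487.93 -75.13  67.15] F [ 0.09 -0.06 -0.54] sd [0.43 0.2  0.53] T Ncm [-4.4 -9.8  0.3] w 44.8
```

>>> send_rows:
  moves:
    - [0.4,0,0,0.05,0,0,0]
    - [0.4,0,0,0.1,0,0,0]
    - [0.4,0,0,0.1,0,0,0]

```text
time_s: 15.4
ee_pos: [487.9, -75.1, 66.1]
eef_rot: [-0.0, 0.707, 0.707, 0.0]
contact_force: [-0.5, -0.5, -0.1]
width: 0.483
```

```bash
python3 m.py
```

```text
t 15.55 p [487.94 -75.13  66.16] F [-0.26 -0.13 -0.43] sd [0.27 0.32 0.17] T Ncm [ -3.7 -10.4  -1.2] w 45.0
```

>>> send_rows:
  moves:
    - [0.4,0,0,0.05,0,0,0]
    - [0.4,0,0,0.1,0,0,0]
    - [0.4,0,0,0.1,0,0,0]

```text
time_s: 15.85
ee_pos: [488.0, -75.0, 65.2]
eef_rot: [-0.0, 0.707, 0.707, 0.0]
contact_force: [0.2, -0.5, -0.7]
width: 0.477
```

```bash
python3 m.py
```

```text
t 16.0 p [487.97 -75.02  65.17] F [-0.02 -0.12 -0.63] sd [0.2  0.47 0.27] T Ncm [ 4.4 -6.8  0.4] w 45.3
```

The tool is drifting +y and the torque has changed, so contact is starting. The ring sits slightly −y of the cone axis. I'll nudge +0.4 mm in y.

>>> send_rows:
  moves:
    - [0.4,0.04,0,0,0,0,0]
    - [0.4,0.04,0,0.05,0,0,0]
    - [0.4,0.04,0,0.05,0,0,0]

```text
time_s: 16.3
ee_pos: [488.0, -74.8, 64.6]
eef_rot: [-0.0, 0.707, 0.707, -0.0]
contact_force: [-0.0, 0.0, -0.4]
width: 0.48
```

```bash
python3 m.py
```

```text
t 16.45 p [487.96 -74.77  64.65] F [ 0.16  0.16 -0.41] sd [0.65 0.24 0.23] T Ncm [ -3.  -10.3  -0.1] w 44.8
```

>>> send_rows:
  moves:
    - [0.4,0,0,0.03,0,0,0]
    - [0.4,0,0,0.06,0,0,0]
    - [0.4,0,0,0.06,0,0,0]

```text
time_s: 16.75
ee_pos: [488.0, -74.7, 64.1]
eef_rot: [-0.0, 0.707, 0.707, 0.0]
contact_force: [-0.1, 0.6, 1.6]
width: 0.483
```

```bash
python3 m.py
```

```text
t 16.9 p [487.97 -74.72  64.11] F [ 0.3  -0.09  0.35] sd [0.32 0.64 0.77] T Ncm [ 1.1 -5.8  0.7] w 44.9
```

>>> send_rows:
  moves:
    - [0.4,0.02,-0.01,0,0,0,0]
    - [0.4,0.02,-0.01,0.04,0,0,0]
    - [0.4,0.02,-0.01,0.04,0,0,0]

```text
time_s: 17.2
ee_pos: [488.0, -74.6, 63.8]
eef_rot: [0.0, 0.707, 0.707, 0.0]
contact_force: [-0.6, -0.2, 1.5]
width: 0.484
```

```bash
python3 m.py
```

```text
t 17.35 p [487.96 -74.65  63.78] F [-0.28 -0.19  1.51] sd [0.25 0.03 0.31] T Ncm [-11.   -5.   -2.6] w 44.8
```

>>> send_rows:
  moves:
    - [0.4,-0.01,0.005,0.02,0,0,0]
    - [0.4,-0.01,0.005,0.04,0,0,0]
    - [0.4,-0.01,0.005,0.04,0,0,0]

```text
time_s: 17.65
ee_pos: [488.0, -74.7, 63.5]
eef_rot: [0.0, 0.707, 0.707, 0.0]
contact_force: [-0.5, -0.3, 3.8]
width: 0.484
```

```bash
python3 m.py
```

```text
t 17.8 p [487.97 -74.67  63.48] F [-0.72 -0.33  4.56] sd [0.16 0.16 0.47] T Ncm [-9.8  7.5 -2. ] w 44.8
```

Net push is about 5 N, the lateral force is small, and the underside is about 50 mm up the cone, at the bottom groove. I'll hold it there.

>>> send_rows:
  moves:
    - [0.4,0,-0.005,0.005,0,0,0]
    - [0.4,0,-0.005,0.005,0,0,0]
    - [0.4,0,-0.005,0.005,0,0,0]
    - [0.4,0,-0.005,0.005,0,0,0]
    - [0.4,0,-0.005,0.005,0,0,0]

```text
time_s: 18.3
ee_pos: [488.0, -74.7, 63.4]
eef_rot: [0.0, 0.707, 0.707, 0.0]
contact_force: [-1.3, -1.1, 5.4]
width: 0.482
```

```bash
python3 m.py; python3 - <<'E'
from h import *
a=read_camera('side');b=read_camera('wrist')
A=cv2.resize(a['color'][140:230,260:350],(540,540),interpolation=cv2.INTER_CUBIC)
cv2.imwrite('pics/s6.png',A[:,:,::-1]);s=manip.state();pz=pose(s)
print('ring wrist',ell('wrist','ring_a',b,68,pz))
E
```

```text
t 18.45 p [487.99 -74.66  63.41] F [-1.05 -0.24  5.72] sd [0.39 0.62 0.37] T Ncm [-12.4   8.7  -0.3] w 44.5
ring wrist (0.66, array([487. , -73.9]), np.float64(23.0))
```

View pics/s6.png

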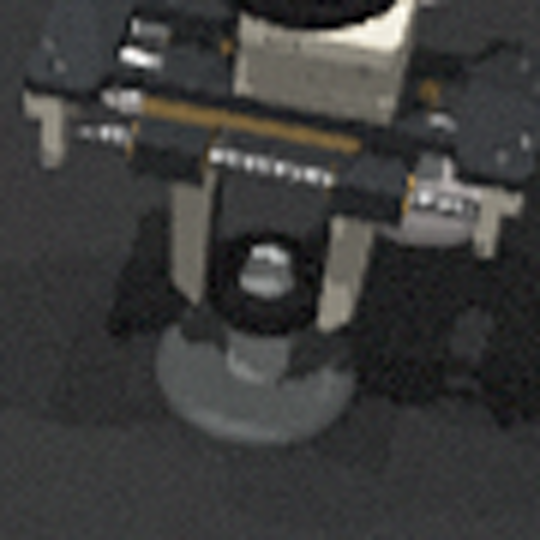

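The side view shows the gripper holding the ring level on the cone, with the tip at (268,262) centred in the bore. It went freely past the top and middle grooves and stopped at about 50 mm, the bottom groove, so it is the 27 mm bore and belongs on post_thick. I'll lift it off and fly past the post to look at it.

>>> send_rows:
  moves:
    - [0.4,0,0,-0.5,0,0,0]
    - [0.4,0,0,-2,0,0,0]
    - [0.4,0,0,-5,0,0,0]
    - [0.4,0,0,-8.7,0,0,0]
    - [0.4,-5,-0.5,-8.7,0,0,0]
    - [0.4,-10,-1.1,-8.7,0,0,0]
    - [0.4,-15,-1.1,-8.7,0,0,0]
    - [0.4,-20,-1.1,-8.7,0,0,0]
    - [0.4,-25,-1.1,-8.7,0,0,0]
    - [0.4,-30,-1.1,-8.7,0,0,0]
    - [0.4,-33,-1.1,-8.7,0,0,0]
    - [0.4,-33.5,-1.1,-8.7,0,0,0]
    - [0.4,-33.5,-1.1,-8.7,0,0,0]
    - [0.4,-33.5,-1.1,-8.7,0,0,0]
  squeeze: 15

```text
time_s: 20.0
ee_pos: [477.4, -407.1, 150.0]
eef_rot: [-0.001, 0.706, 0.708, 0.001]
contact_force: [-0.8, 0.4, -0.6]
width: 0.484
```

```bash
python3 m.py; python3 - <<'E'
from h import *
from scipy.optimize import least_squares
pz=pose();c=read_camera('wrist');save(c,'w7.png');print(pz[1].round(1))
print([(round(r['confidence'],2),np.round(r['bbox'])) for r in find_in('wrist','post_thick')])
print('thick',ell('wrist','post_thick',c,10,pz),'ring',ell('wrist','ring_a',c,pz[1][2]+4.8,pz))
W=cloud(c,pz);m=np.hypot(W[...,0]-478,W[...,1]+363)<30
for a,b in [(53,60),(30,50)]:
    q=W[m&(W[...,2]>a)&(W[...,2]<b)];print(len(q),np.median(q,0).round(1) if len(q) else '')
E
```

```text
t 20.15 p [ 477.59 -407.14  150.27] F [-0.35  0.13 -0.06] sd [0.28 0.14 0.46] T Ncm [-1.2 -9.6  0.2] w 44.3
[ 477.6 -407.4  150.5]
[(0.64, array([212.,  91., 293., 173.]))]
thick (0.86, array([ 475.7, -367. ]), np.float64(35.2)) ring (0.94, array([ 476.7, -405.6]), np.float64(22.4))
506 [ 475.7 -366.8   55.4]
48 [ 476.  -357.9   41.8]
```

View pics/w7.png

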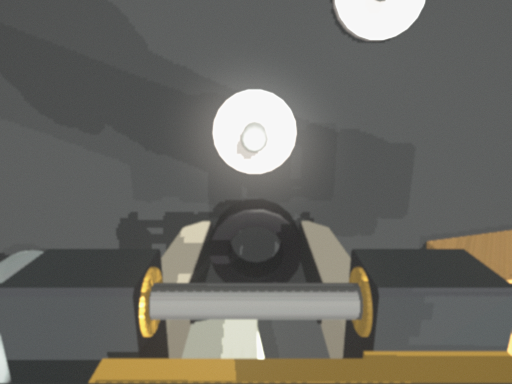

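The wrist view shows post_thick's foot at (255,132), its post top at (254,137), and the held ring at (256,245). I'll move over it and start lowering.

>>> send_rows:
  moves:
    - [0.4,4,-0.11,0,0,0,0]
    - [0.4,4,-0.11,4,0,0,0]
    - [0.4,4,-0.11,6.5,0,0,0]
    - [0.4,4,-0.11,7.4,0,0,0]
    - [0.4,4,-0.11,7.7,0,0,0]
    - [0.4,4,-0.11,8.0,0,0,0]
    - [0.4,4,-0.11,8.3,0,0,0]
    - [0.4,4,-0.11,8.5,0,0,0]
    - [0.4,4,-0.11,8.5,0,0,0]

```text
time_s: 21.25
ee_pos: [476.6, -369.2, 66.1]
eef_rot: [0.001, 0.707, 0.707, 0.001]
contact_force: [0.3, 1.4, 2.2]
width: 0.479
```

```bash
python3 m.py
```

```text
t 21.4 p [ 476.61 -369.25   66.05] F [0.09 1.35 2.94] sd [0.3  0.14 0.47] T Ncm [ 31.9 -16.7  -2.2] w 44.9
```

It landed 2 mm short in y because the commanded pose had not settled, and it touched the post's taper at about 3 N. I'll back up 5 mm, shift +2.3 mm in y, and retry.

>>> send_rows:
  moves:
    - [0.4,0,0,-0.5,0,0,0]
    - [0.4,0.23,0,-0.5,0,0,0]
    - [0.4,0.23,0,-0.5,0,0,0]
    - [0.4,0.23,0,-0.2,0,0,0]
    - [0.4,0.23,0,0.1,0,0,0]
    - [0.4,0.23,0,0.4,0,0,0]
    - [0.4,0.23,0,0.4,0,0,0]

```text
time_s: 22.1
ee_pos: [475.3, -367.2, 60.4]
eef_rot: [-0.001, 0.707, 0.707, -0.0]
contact_force: [-0.2, 0.1, -0.2]
width: 0.48
```

```bash
python3 m.py
```

```text
t 22.25 p [ 475.54 -367.29   60.81] F [ 0.07  0.16 -0.16] sd [0.47 0.44 0.31] T Ncm [-4.6 -6.8  0.5] w 44.7
```

>>> send_rows:
  moves:
    - [0.4,0.05,0.03,0.6,0,0,0]
    - [0.4,0.05,0.03,1.3,0,0,0]
    - [0.4,0.05,0.03,2.0,0,0,0]
    - [0.4,0.05,0.03,2.6,0,0,0]
    - [0.4,0.05,0.03,3.1,0,0,0]
    - [0.4,0.05,0.03,3.4,0,0,0]
    - [0.4,0.05,0.03,3.6,0,0,0]
    - [0.4,0.05,0.03,3.6,0,0,0]

```text
time_s: 23.05
ee_pos: [476.0, -366.8, 25.0]
eef_rot: [-0.0, 0.707, 0.707, -0.0]
contact_force: [0.2, -0.5, -0.5]
width: 0.483
```

```bash
python3 m.py
```

```text
t 23.2 p [ 476.16 -366.88   25.27] F [ 0.13 -0.11 -0.54] sd [0.31 0.44 0.06] T Ncm [-2.1 -8.8  0.1] w 44.9
```

>>> send_rows:
  moves:
    - [0.4,0,0,0.1,0,0,0]
    - [0.4,0,0,0.15,0,0,0]
    - [0.4,0,0,0.15,0,0,0]
    - [0.8,0,0,0.15,0,0,0]
    - [0.8,0,0,0.15,0,0,0]
    - [0.8,0,0,0.15,0,0,0]
    - [0.8,0,0,0.15,0,0,0]
    - [0.8,0,0,-0.5,0,0,0]
    - [0.8,0,0,-2,0,0,0]
    - [0.8,0,0,-5,0,0,0]
    - [0.8,0,0,-9,0,0,0]
    - [0.8,-4,0,-13,0,0,0]
    - [0.8,-5,0,-16,0,0,0]
    - [0.8,-5,0,-16,0,0,0]
    - [0.8,-5,0,-16,0,0,0]
    - [0.8,-5,0,-16,0,0,0]

```text
time_s: 24.8
ee_pos: [475.5, -415.3, 184.5]
eef_rot: [-0.001, 0.707, 0.708, 0.0]
contact_force: [-0.4, 0.1, -1.0]
width: 0.802
```

```bash
python3 m.py; python3 - <<'E'
from h import *
pz=pose();c=read_camera('wrist');save(c,'w8.png')
print('ring',ell('wrist','ring_a',c,28,pz),'thick',ell('wrist','post_thick',c,10,pz))
W=cloud(c,pz);r=np.hypot(W[...,0]-476,W[...,1]+367);q=W[(r>15)&(r<21.5)];A=np.c_[q[:,:2]-[476,-367],np.ones(len(q))]
k=np.abs(q[:,2]-np.nanmedian(q[:,2]))<4;print('top plane',np.linalg.lstsq(A[k],q[k,2],rcond=None)[0].round(3),k.mean())
E
```

```text
t 24.95 p [ 475.56 -415.34  184.09] F [-0.3   0.18 -0.12] sd [0.38 0.21 0.59] T Ncm [-2.7 -8.3 -2.7] w 74.2
ring (0.85, array([ 475.4, -369. ]), np.float64(22.2)) thick (0.56, array([ 475.7, -366.9]), np.float64(35.3))
top plane [-9.0000e-03 -1.1310e+00  2.5046e+02] 0.624051593323217
```

View pics/w8.png

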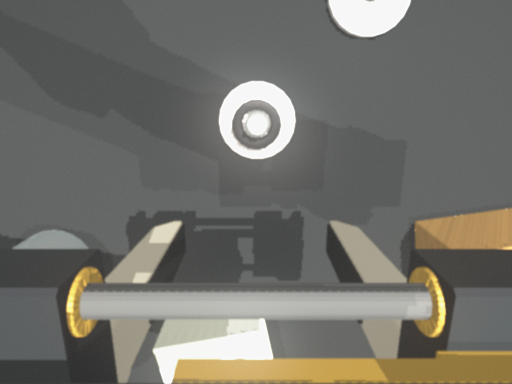

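The ring lies around the post, at (257,123). One quick check of its height and tilt, and of the other objects, before handing in.

```bash
python3 - <<'E'
from h import *
pz=pose();c=read_camera('wrist');m=cut_out('wrist','ring_a')[0]['mask'];W=cloud(c,pz)
q=W[m];q=q[(q[:,2]>23)&(q[:,2]<33)];A=np.c_[q[:,:2]-q[:,:2].mean(0),np.ones(len(q))];print(len(q),m.sum(),np.linalg.lstsq(A,q[:,2],rcond=None)[0].round(3))
c=read_camera('top')
for k in range(3):print('ring',ell('top','ring_a',c,69,None,k))
for t in ['dish','pen','jar']: print(t,np.round(spot_point('top',t)[0]['location']))
print(manip.sign_off(),manip.state()['time_s'])
E
```

```text
1321 1439 [1.0000e-03 4.0000e-03 2.7602e+01]
ring (0.79, array([ 477.3, -349.3]), np.float64(22.3))
ring (0.75, array([586.4, 372.2]), np.float64(24.6))
ring (0.48, array([600.6, 218.1]), np.float64(22.7))
dish [237. 143.]
pen [295. 242.]
jar [338. 145.]
the job is handed in; nothing more can be done
the job is handed in; nothing more can be done
```

I gauged the window ring and put it away on the thickest post, and the job is handed in. There was no verdict.

- **Gauging:** The ring slid freely past the top and middle grooves. It stopped with its underside about 50 mm up the cone, at the bottom groove. I held it there for more than half a second under about 5–6 N with about 1 N of side force. That makes it the 27 mm bore.
- **Centring:** I did not measure how well centred it was on the cone directly. I inferred it from the stop height and the low side force; a ring 1 mm off-centre would have stopped about 4 mm higher.
- **Placing:** On the first try at the post the ring was about 2 mm off and touched the tapered top at about 3 N. I backed up, corrected and lowered it freely.
- **Last checks on the ring:** It lies around the post, level within 0.005 rad, with its top at 27.6 mm against 28 expected. It is about 2 mm from the post's axis, where 9 mm is allowed. The gripper is open and clear.
- **Other objects:** The two waiting rings are where they were, within about 1 mm. The jar and dish read 2–5 pixels from their first fixes, which I put down to detector scatter because the arm never went near them. In the last top view the pen detector pointed at the cone instead, so the pen was not confirmed there. I had seen it lying beside the cone in an earlier wrist picture.

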